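# Set the bedside sound machine's push-and-turn selector the shorter way round

### The arm

A 6-joint arm with a two-finger parallel gripper is mounted at the origin on the work surface. World frame = base frame: x ahead of the robot, y to its left, z up, the work surface at z = 0. Lengths are in m, angles in rad, forces in N, time in s.
With the tool pointing down it reaches from about 0.3 to 0.775 m from the base axis. Payload 14.6 kg.
Tool frame: the origin (TCP) lies at the very end of the fingers, on their centre line; the grasp point (between the pads) lies 19 mm behind it; z points along the fingers, y is the direction in which the jaws open and shut (so a half turn about z gives the same grasp; the last joint's range is limited). The gripper opens to 94 mm and grips with 3 to 60 N. Pads are 16 mm wide; open, the fingers measure 119 mm over their backs; the gripper's body (75 mm by 177 mm) begins 78 mm behind the grasp point.
Start: joints at [-1.337, 0.3, 1.521, -0, 1.321, -0.067], TCP at [0.163, -0.525, 0.178] pointing down, gripper open.
Joint ranges: [-3.03, 3.03], [-0.79, 2.21], [0.23, 2.52], [-1.04, 4.18], [0, 3.07], [-2.55, 2.55]. Speed limits (rad/s): [2.22, 2.22, 2.57, 3.14, 3.14, 3.14].

### API

Orientations are given as [roll, pitch, yaw] about the fixed x, y, z axes, in that order (R = Rz(yaw) Ry(pitch) Rx(roll)).
In Python, from station import status, camera, ctrl gives the robot as it stands. The module is installed in compiled form; this text tells all that it offers.
- The arm moves only by the shell command python3 -m jog 'ROWS' [FORCE]. ROWS is JSON, a list of rows, each a list of 7 numbers: the shift along the tool's x, y, z each as a share of 1000 mm, from -1 to 1, then the turn, a rotation vector about the tool's x, y, z each as a share of pi/2 rad, from -1 to 1, then the opening, from -1 (shut) to 1 (fully open), so that 0 is half open. A call has 1 to 20 rows; each row is the pose to reach, as a shift and turn from the pose measured when the call began, along the tool's axes at that moment; what a row does not reach only later rows make up. A row lasts 1/10 s, in which the tool goes at most 50 mm and 8.59 degrees, less where a joint would pass 70% of its speed; a pose out of reach is approached as far as the arm can. A call with a number of a shift or a turn outside -1 to 1 is refused whole. A call with a gripper value outside its range is refused whole. The fingers move at their own pace and stop on an object; FORCE is the grip in N (left out, the last holds). Time passes only in rows, so rows that repeat a pose let the fingers close. It gives the time, the measured TCP pose, the force and the opening at its end, in the units of the state.
- status.get_obs(): the state, without advancing time (a new reading comes with each control period).
- camera(name): name is "side" or "top" or "wrist"; returns a dict with "image" (400x640x3 uint8, red, green, blue), "fx", "fy", "cx", "cy" (pixels), "k1" (the pictures are not rectified: a ray, as slopes to the right and down, at radius r is drawn at 1 + k1 r^2 times it, then the intrinsics apply), "world_from_camera" (4x4, takes a point from camera to world coordinates). Camera axes: x right, y down, z forward; pixel columns grow to the right and rows downward; lengths in m; the calibration is good to about 2 mm. A picture is of the moment at which its call begins. There is no depth.
- ctrl.hand_in(): hands the job in, once; it reports no verdict.
The state is a dict: "time_s": time; "qpos": joint angles; "joint_vel": joint speeds; "tau": joint torques, N m; "ee_pos": TCP position; "eef_rot": TCP orientation; "force": force on the tool from outside, world axes, zero at the start; "moment": the same for the moment, N m; "grip_width": finger opening in m.
Only numpy, scipy, OpenCV 4.12 (cv2) and the standard library are available. Lean on these libraries where they do the work, as an engineer would, in place of code of your own. Each camera call takes 0.05 s, during which the arm holds its last target.

### The job

Set the sound machine's selector to the wide round stud: press the knob down lightly, at about 10 N, and keep it pressed while you turn it the shorter way until the pointer lies over the middle of that stud, then let the knob spring back up and leave it there. The knob must not be turned unless it is pressed, nor pressed hard (15 N strains it); leave the remotes, the flashlight and the bowl where they are.

Things in the scene. Friction and masses are not known exactly. Their poses are not given: they have to be found in the camera images.
- machine: sound machine: a round wooden puck 152 mm across, 30 mm high, fixed to the shelf top. Origin: centre of its underside, on the selector's vertical axis; z up. On it sits the selector: a white dial 68 mm across with a black pointer and, above it and turning with it, a grey knob cap. It turns endlessly either way, friction 0.06 N m, and stays where left
- axis_top (a point): point on the selector's axis at the puck's top face. The cap above it: a round flange 68 mm across, with an upright grip bar across its middle, 46 mm long, 10 mm thick, rising 26 mm above the flange; the bar lies along the pointer's line. The cap's height VARIES and is not measured: at rest the flange's upper face is 46 to 68 mm above the shelf top, so feel for it
- cap (a joint): how far the cap is pressed down from rest, m (0 to 0.008; noise about 1 mm). Sprung: yields from 3 N, then 1 mm per 2.5 N. Pressed means over 1.5 mm (7 N); over 5 mm (15 N) strains it; aim at 10 N. A way that works: fingers open about 30 mm, astride the bar, tips lowered on to the flange until 10 N, then grip the bar at that height and turn about the axis
- pointer_tip (a point): tip of the black pointer (4 mm wide) on the selector's dial, 60 mm from the axis, 39 mm above the shelf top. At the start it lies between the two studs, 45 to 80 degrees from each. It turns with the knob; it does not go down when the knob is pressed
- wide_stud_mid (a point): middle of the top of the WIDE ROUND aluminium stud on the machine's rim, 16 mm across and 5 mm high, 60 mm from the axis; the target. The pointer passes above it. Its top lies 35 mm above the shelf top
- thin_stud_mid (a point): middle of the top of the THIN SQUARE aluminium stud, 6 mm wide and 5 mm high, 60 mm from the axis, about 126 degrees round from the wide one; which of the two stands on which side varies. Not the target
- bowl_mid (a point): centre of the round glass bowl, 120 mm across and 50 mm high; leave alone
- long_remote_mid (a point): centre of the longer grey remote, 165 x 44 x 18 mm; leave alone
- short_remote_mid (a point): centre of the shorter grey remote, 115 x 44 x 18 mm; leave alone
- flashlight_mid (a point): middle of the lying aluminium flashlight, 140 mm long, 36 mm across the head; leave alone
There are look-alikes about, which are no part of the job. Of the things like the machine, leave any that is blue or red; of the rest the smaller one is meant.

How it is judged:
By the outcome, as a careful person would: the job done as asked, in the order asked, and still so for the second after the job is handed in, with the robot touching nothing.
It also fails if it takes over 40 s, if anything falls off the work surface, if the arm or the gripper's body presses on something with over 40 N, if the wrist force passes 120 N, or if a joint passes its speed limit or range.

## Working session

There is one attempt and no reset: what is moved stays moved. The work goes in short steps, Python scripts to look and compute and a shell command to move; the robot and the scene stay as the last step left them, time stands still between calls to the robot, and variables do not carry over. Pictures are saved under pics/ and viewed, and the job is handed in when it is done.

```bash
mkdir -p pics
cat > h.py <<'E'
import numpy as np, cv2
from station import status, camera, ctrl
def snap(n,f):
    c=camera(n); cv2.imwrite(f,cv2.cvtColor(c["image"],cv2.COLOR_RGB2BGR)); np.savez(f[:-4]+'.npz',**c); return c
def load(f): return dict(np.load(f))
def ray(c,u,v):
    K=np.array([[c["fx"],0,c["cx"]],[0,c["fy"],c["cy"]],[0,0,1]],float)
    p=cv2.undistortPoints(np.array([[[u,v]]],float),K,np.array([float(c["k1"]),0,0,0]))[0,0]
    T=c["world_from_camera"]; return T[:3,3],T[:3,:3]@np.array([p[0],p[1],1])
def onz(c,u,v,z):
    o,d=ray(c,u,v); return o+d*(z-o[2])/d[2]
E
python3 - <<'E'
from h import *
for n in("side","top","wrist"): c=snap(n,f"pics/{n}1.png"); print(n,c["world_from_camera"].round(3).tolist(),c["fx"],c["k1"])
o=status.get_obs();print(o)
E
```

```text
side [[0.911, -0.226, 0.346, 0.286], [-0.413, -0.519, 0.748, -0.569], [0.01, -0.824, -0.566, 0.566], [0.0, 0.0, 0.0, 1.0]] 380.87607649646355 0.015139552682976294
top [[-0.026, -0.999, 0.02, 0.545], [-0.999, 0.026, 0.029, 0.066], [-0.029, -0.019, -0.999, 0.861], [0.0, 0.0, 0.0, 1.0]] 378.83086589135485 -0.04469185831442716
wrist [[0.296, -0.915, -0.276, 0.244], [-0.955, -0.284, -0.083, -0.5], [-0.002, 0.288, -0.958, 0.385], [0.0, 0.0, 0.0, 1.0]] 346.30004645782014 -0.00024495339941852415
{'time_s': 0.15, 'qpos': array([-1.33658636e+00,  3.00331430e-01,  1.52139848e+00, -1.31819079e-05,
        1.32073209e+00, -6.66175933e-02]), 'joint_vel': array([-0.00081985, -0.00131232, -0.00210816,  0.00050401, -0.00061137,
        0.00054688]), 'tau': array([ 1.21997902e-03, -5.31955647e+01, -3.52819848e+01,  7.08661205e-02,
        2.35995260e-02, -6.33493573e-05]), 'ee_pos': array([ 0.16290481, -0.52509406,  0.17784021]), 'eef_rot': array([-3.14072438e+00, -4.51303051e-05,  3.00830806e-01]), 'force': array([-0.49156466, -0.26606053,  0.20311508]), 'moment': array([-0.00849931,  0.00176488,  0.005248  ]), 'grip_width': 0.09366850012560142}
```

View pics/top1.png

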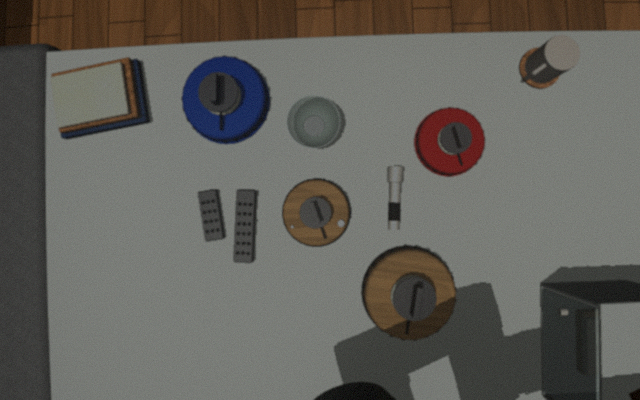

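View pics/side1.png

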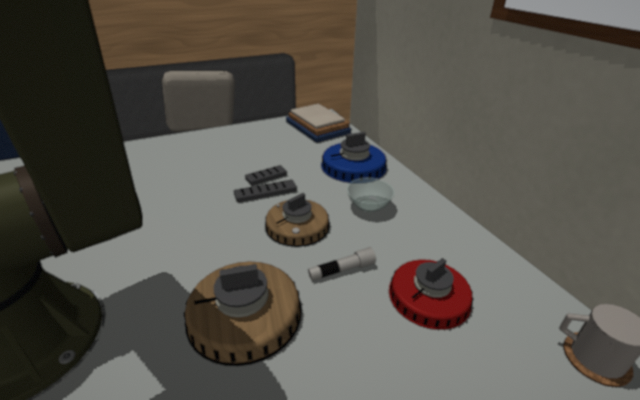

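The smaller wooden puck is at about (316,212) in the top view. Its wide stud looks to be at (341,223), the thin one at (291,227), and the pointer at (325,237). I'll measure these.

Run:
```python
from h import *
c=load("pics/top1.npz"); im=c["image"]
x0,y0=270,165
cr=im[y0:y0+95,x0:x0+95]
cv2.imwrite("pics/crop1.png",cv2.cvtColor(cv2.resize(cr,None,fx=6,fy=6,interpolation=cv2.INTER_CUBIC),cv2.COLOR_RGB2BGR))
hsv=cv2.cvtColor(cr,cv2.COLOR_RGB2HSV)
m=((hsv[...,1]>70)&(hsv[...,0]<25)).astype(np.uint8)
cs,_=cv2.findContours(m,cv2.RETR_EXTERNAL,cv2.CHAIN_APPROX_NONE); k=max(cs,key=cv2.contourArea)
P=np.array([onz(c,u+x0,v+y0,.03)[:2] for u,v in k[:,0]])
h=cv2.convexHull(P.astype(np.float32)); print("wood circ",cv2.minEnclosingCircle(h), "fit",cv2.fitEllipse(P.astype(np.float32)))
A=np.c_[2*P,np.ones(len(P))];s=np.linalg.lstsq(A,(P**2).sum(1),rcond=None)[0];print(s[:2],np.sqrt(s[2]+s[:2]@s[:2]))
ax=s[:2]
g=cr.astype(int); 
br=((hsv[...,1]<60)&(g.min(2)>130)).astype(np.uint8)
n,l,st,ce=cv2.connectedComponentsWithStats(br)
for i in range(1,n):
    p=onz(c,*(ce[i]+[x0,y0]),.035)[:2]-ax; print("bright",st[i,4],ce[i]+[x0,y0],p,np.hypot(*p),np.degrees(np.arctan2(p[1],p[0])))
dk=(g.max(2)<45).astype(np.uint8)
n,l,st,ce=cv2.connectedComponentsWithStats(dk)
for i in range(1,n):
    if st[i,4]>3:
        p=onz(c,*(ce[i]+[x0,y0]),.039)[:2]-ax; print("dark",st[i,4],ce[i]+[x0,y0],p,np.hypot(*p),np.degrees(np.arctan2(p[1],p[0])))
```

```text
wood circ ((0.5414214134216309, 0.10113321244716644), 0.0734003484249115) fit ((0.5412009954452515, 0.10127880424261093), (0.1435369998216629, 0.14446739852428436), 45.25471115112305)
[0.54120194 0.10127909] 0.07199022444461159
dark 4 [342.25 191.5 ] [ 0.0433918  -0.05932012] 0.07349642656414267 -53.815074377961075
dark 54 [317.88888889 210.35185185] [ 0.00387744 -0.00540784] 0.006654268575183869 -54.35930435685271
dark 7 [349.28571429 212.71428571] [-0.00299074 -0.07330573] 0.07336671203675693 -92.3362648958282
dark 4 [324.25 235.5 ] [-0.05097191 -0.01780439] 0.05399196048287868 -160.7457846205766
```

View pics/crop1.png

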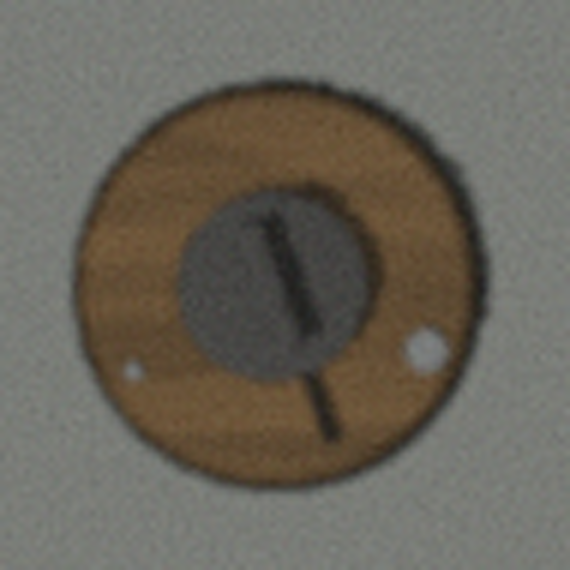

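The crop shows the wide stud at (427,350), the thin one at (133,371) and the pointer tip at (334,438), all on the selected puck. Next I'll get their angles.

```bash
python3 - <<'E'
from h import *
c=load("pics/top1.npz"); ax=np.array([.5412,.1013])
for n,u,v,z in(("wide",427,350,.035),("thin",133,371,.035),("tip",334,438,.039)):
    p=onz(c,270+(u+.5)/6-.5,165+(v+.5)/6-.5,z)[:2];d=p-ax;print(n,p,np.hypot(*d),np.degrees(np.arctan2(d[1],d[0])))
E
sed -n 1,1p h.py
python3 - <<'E'
from h import *
c=load("pics/top1.npz");print(c["world_from_camera"][:3,3])
E
```

```text
wide [0.51645601 0.04693546] 0.059730794218220716 -114.47262748326601
thin [0.51145457 0.15404999] 0.06055866482764757 119.41841815480315
tip [0.48566761 0.08142405] 0.058982197424231345 -160.3068817093958
import numpy as np, cv2
[0.54546001 0.06632206 0.86112116]
```

Wide stud is at -114.5°, thin at 119.4° (126° apart, as specified) and the pointer at -160.3°. All the radii come out near 60 mm. The turn is therefore about +46° seen from above. I'll move above the machine with the jaws astride the bar's line.

```bash
python3 -m jog '[[0.547,-0.486,0,0,0,-0.028,-0.36],[0.547,-0.486,0,0,0,-0.028,-0.36],[0.547,-0.486,0,0,0,-0.028,-0.36],[0.547,-0.486,0,0,0,-0.028,-0.36],[0.547,-0.486,0,0,0,-0.028,-0.36],[0.547,-0.486,0,0,0,-0.028,-0.36],[0.547,-0.486,0,0,0,-0.028,-0.36],[0.547,-0.486,0,0,0,-0.028,-0.36],[0.547,-0.486,0,0,0,-0.028,-0.36],[0.547,-0.486,0,0,0,-0.028,-0.36],[0.547,-0.486,0,0,0,-0.028,-0.36],[0.547,-0.486,0,0,0,-0.028,-0.36],[0.547,-0.486,0,0,0,-0.028,-0.36],[0.547,-0.486,0,0,0,-0.028,-0.36],[0.547,-0.486,0,0,0,-0.028,-0.36],[0.547,-0.486,0,0,0,-0.028,-0.36],[0.547,-0.486,0,0,0,-0.028,-0.36],[0.547,-0.486,0,0,0,-0.028,-0.36],[0.547,-0.486,0,0,0,-0.028,-0.36]]' 8
python3 - <<'E'
from h import *
c=snap("wrist","pics/wrist2.png"); print(c["world_from_camera"].round(3).tolist())
o=status.get_obs();print(o["time_s"],o["qpos"],o["ee_pos"],o["eef_rot"],o["force"],o["grip_width"])
E
```

```text
time_s: 2.05
ee_pos: [0.5411, 0.1002, 0.1785]
eef_rot: [-3.141, -0.0, 0.343]
force: [0.2, -0.2, -0.2]
grip_width: 0.03
[[0.336, -0.902, -0.272, 0.621], [-0.942, -0.322, -0.095, 0.128], [-0.002, 0.288, -0.958, 0.386], [0.0, 0.0, 0.0, 1.0]]
2.1 [1.16187191e-01 3.00310174e-01 1.51972034e+00 8.16640498e-04
 1.32130482e+00 1.34328222e+00] [0.54117389 0.10024768 0.17856249] [-3.14087966e+00 -4.29115629e-04  3.43499611e-01] [ 0.11951326 -0.41658455 -0.01289888] 0.0300488168851885
```

View pics/wrist2.png

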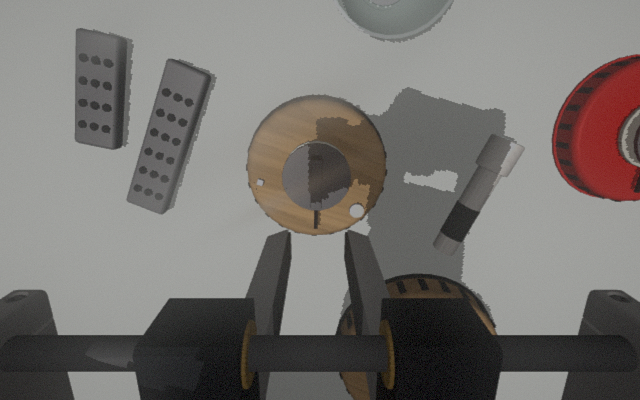

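The wrist view shows the puck centred at about (316,165), the wide stud at (357,211), the thin one at (260,182) and the pointer tip at (317,228). I'll use it as a second measurement.

Run:
```python
from h import *
c=load("pics/wrist2.npz"); im=c["image"]; x0,y0=240,90
cr=im[y0:245,x0:395]; 
cv2.imwrite("pics/crop2.png",cv2.cvtColor(cv2.resize(cr,None,fx=5,fy=5,interpolation=cv2.INTER_CUBIC)[200:],cv2.COLOR_RGB2BGR))
hsv=cv2.cvtColor(cr,cv2.COLOR_RGB2HSV)
m=((hsv[...,1]>70)&(hsv[...,0]<25)).astype(np.uint8)
cs,_=cv2.findContours(m,cv2.RETR_EXTERNAL,cv2.CHAIN_APPROX_NONE); k=cv2.convexHull(max(cs,key=cv2.contourArea))
P=np.array([onz(c,u+x0,v+y0,.03)[:2] for u,v in k[:,0]])
A=np.c_[2*P,np.ones(len(P))];s=np.linalg.lstsq(A,(P**2).sum(1),rcond=None)[0];print(s[:2],np.sqrt(s[2]+s[:2]@s[:2]))
ax=s[:2]
w=(hsv[...,1]<40)&(cr.min(2)>140)
n,l,st,ce=cv2.connectedComponentsWithStats(w.astype(np.uint8))
for i in range(1,n):
    if 5<st[i,4]<800:
        p=onz(c,*(ce[i]+[x0,y0]),.035)[:2];d=p-ax;print("br",st[i,4],ce[i]+[x0,y0],p,np.hypot(*d),np.degrees(np.arctan2(d[1],d[0])))
dk=(cr.max(2)<60).astype(np.uint8)
n,l,st,ce=cv2.connectedComponentsWithStats(dk)
for i in range(1,n):
    if st[i,4]>8:
        p=onz(c,*(ce[i]+[x0,y0]),.039)[:2];d=p-ax;print("dk",st[i],ce[i]+[x0,y0],p,np.hypot(*d),np.degrees(np.arctan2(d[1],d[0])))
```

```text
[0.54166697 0.10081894] 0.07109661227244128
br 28 [259.57142857 182.32142857] [0.51237889 0.15445719] 0.06111344786680781 118.63584950283104
br 135 [356.28148148 210.60740741] [0.51724531 0.04757187] 0.05858044495939146 -114.63846255849036
br 209 [361.41626794 226.33492823] [0.50223872 0.03566066] 0.07615896848824522 -121.17876045609798
br 583 [318.05488851 238.72898799] [0.47254128 0.07515084] 0.07373745362915313 -159.62878049695058
dk [126  27  16  26  41] [374.24390244 128.58536585] [0.60447941 0.06329738] 0.0731660476561446 -30.852350744390435
dk [144  61   2   7  10] [384.6 153.7] [0.58477698 0.04390216] 0.0714002274463418 -52.858922079932306
dk [71 64 13 11 69] [317.27536232 158.01449275] [0.55773765 0.10645701] 0.017030993414810375 19.332395281392504
dk [100  90   6   5   9] [342.         181.33333333] [0.54333025 0.07416441] 0.026706375542010007 -86.429286349733
dk [104  91   5   7  16] [346.25 184.25] [0.54189165 0.06890467] 0.031915063024477774 -89.59663264049091
dk [ 74 121   3  17  35] [315.4        219.14285714] [0.49470767 0.08609293] 0.04921413364967444 -162.58904875155216
dk [ 46 143   4  12  35] [287.94285714 239.34285714] [0.46250389 0.10638174] 0.07935829200530957 175.98042464312334
dk [105 143   5  12  47] [346.68085106 239.23404255] [0.48416462 0.04622103] 0.07929345894894291 -136.48416473991495
```

View pics/crop2.png

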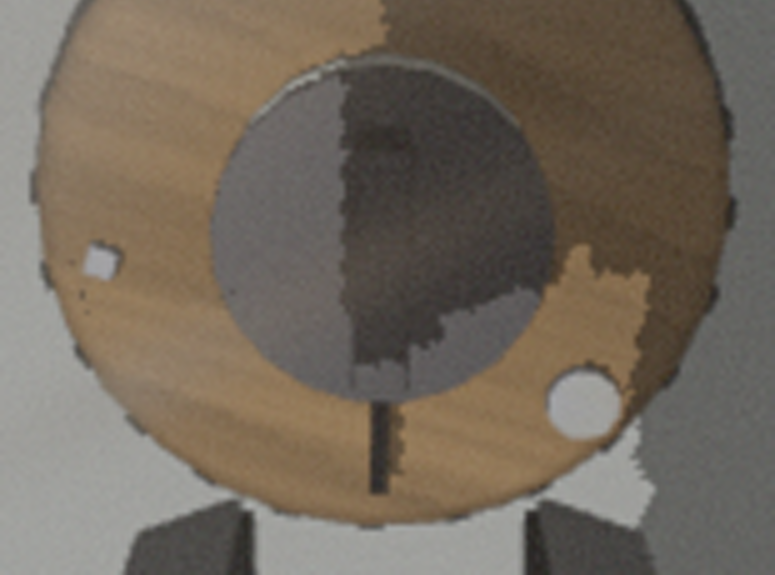

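Both views give an axis near (0.5415, 0.1018) and a turn of about 46°. The bar is at about 19.5°, in line with the tool's yaw of 19.7°. I'll descend to above the highest the flange can be.

```bash
python3 -m jog '[[0.001,-0.0015,0.03,0,0,0,-0.36],[0.001,-0.0015,0.06,0,0,0,-0.36],[0.001,-0.0015,0.085,0,0,0,-0.36],[0.001,-0.0015,0.1,0,0,0,-0.36],[0.001,-0.0015,0.105,0,0,0,-0.36],[0.001,-0.0015,0.105,0,0,0,-0.36],[0.001,-0.0015,0.105,0,0,0,-0.36]]'
python3 -m jog '[[0,0,0.001,0,0,0,-0.36],[0,0,0.002,0,0,0,-0.36],[0,0,0.003,0,0,0,-0.36],[0,0,0.003,0,0,0,-0.36]]'
python3 - <<'E'
from h import *
c=snap("wrist","pics/wrist3.png");c=snap("side","pics/side3.png")
cv2.imwrite("pics/side3c.png",cv2.resize(cv2.cvtColor(c["image"],cv2.COLOR_RGB2BGR)[120:260,220:400],None,fx=4,fy=4))
E
```

```text
time_s: 2.8
ee_pos: [0.5421, 0.1019, 0.0746]
eef_rot: [-3.141, -0.002, 0.343]
force: [-0.2, -0.4, -0.3]
grip_width: 0.0301
time_s: 3.2
ee_pos: [0.5421, 0.1019, 0.0716]
eef_rot: [-3.141, -0.002, 0.343]
force: [0.1, -0.6, -0.0]
grip_width: 0.0298
```

View pics/wrist3.png

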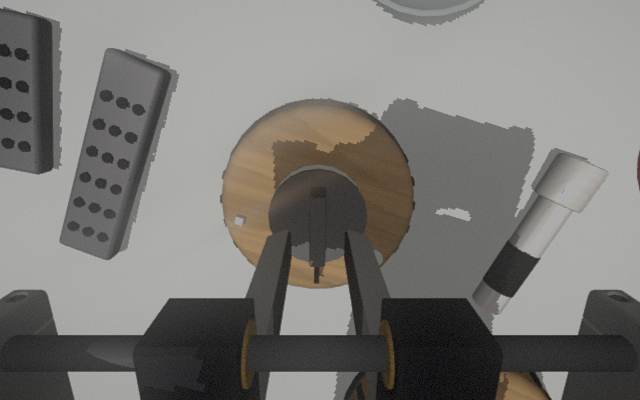

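View pics/side3c.png

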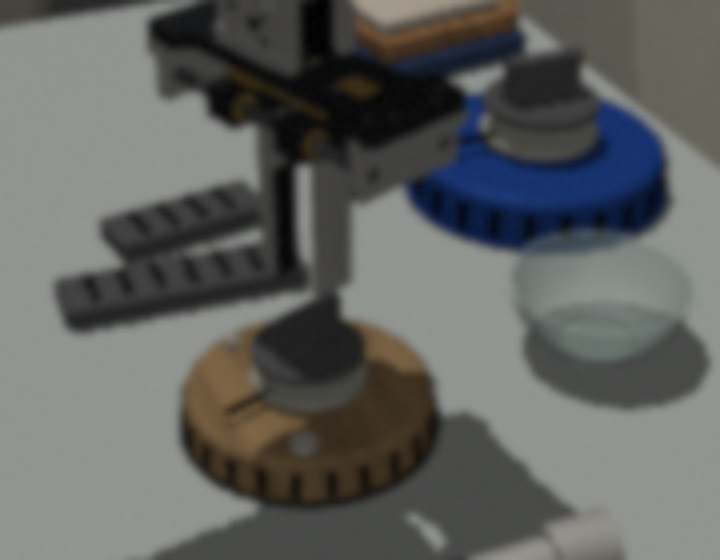

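In the side view the fingertips appear offset from the knob, at about (330,290) against the bar at (310,320). I'll check by projection.

```bash
cat >> h.py <<'E'
def proj(c,p):
    T=np.linalg.inv(c["world_from_camera"]); 
    K=np.array([[c["fx"],0,c["cx"]],[0,c["fy"],c["cy"]],[0,0,1]],float)
    r,_=cv2.Rodrigues(T[:3,:3]); return cv2.projectPoints(np.array([p],float),r,T[:3,3],K,np.array([float(c["k1"]),0,0,0]))[0][0,0]
E
python3 - <<'E'
from h import *
for n in ("side3","wrist3"):
    c=load(f"pics/{n}.npz")
    for p in ([.5421,.1019,.0716],[.5421,.1019,.03],[.5421,.1019,.0],[.5421+.3366*.015,.1019-.9417*.015,.0716],[.5421-.3366*.015,.1019+.9417*.015,.0716]):
        q=proj(c,p); print(n,p,q,(q-[220,120])*4 if n=="side3" else "")
E
```

```text
side3 [0.5421, 0.1019, 0.0716] [296.82336483 199.74434275] [307.29345932 318.97737099]
side3 [0.5421, 0.1019, 0.03] [297.1988898  214.34184097] [308.79555921 377.36736388]
side3 [0.5421, 0.1019, 0.0] [297.4571288  224.40159443] [309.82851521 417.60637773]
side3 [0.547149, 0.0877745, 0.0716] [301.21796827 202.48604102] [324.87187307 329.9441641 ]
side3 [0.5370510000000001, 0.1160255, 0.0716] [292.51668509 197.05757305] [290.06674035 308.2302922 ]
wrist3 [0.5421, 0.1019, 0.0716] [317.44751861 226.52103161] 
wrist3 [0.5421, 0.1019, 0.03] [317.50632459 205.78240465] 
wrist3 [0.5421, 0.1019, 0.0] [317.53874547 194.34874826] 
wrist3 [0.547149, 0.0877745, 0.0716] [340.77663876 226.51701257] 
wrist3 [0.5370510000000001, 0.1160255, 0.0716] [294.12297066 226.52497631]
```

Run:
```python
from h import *
def enh(f,a,b,x,y,k,o):
    i=cv2.imread(f)[a:b,x:y]; i=np.clip(255*(i/255.)**.5,0,255).astype(np.uint8); cv2.imwrite(o,cv2.resize(i,None,fx=k,fy=k,interpolation=cv2.INTER_CUBIC))
enh("pics/wrist3.png",150,300,230,410,4,"pics/w3e.png")
enh("pics/side3.png",150,250,250,350,6,"pics/s3e.png")
```

```text
(no output)
```

View pics/w3e.png

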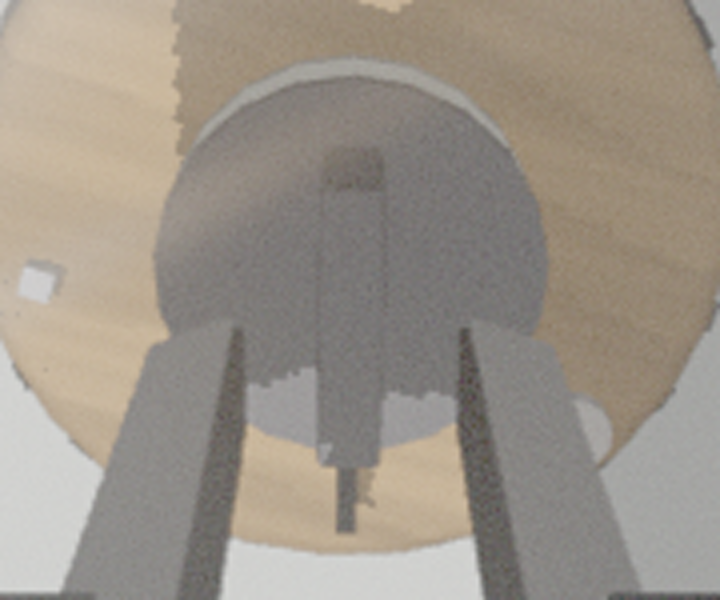

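View pics/s3e.png

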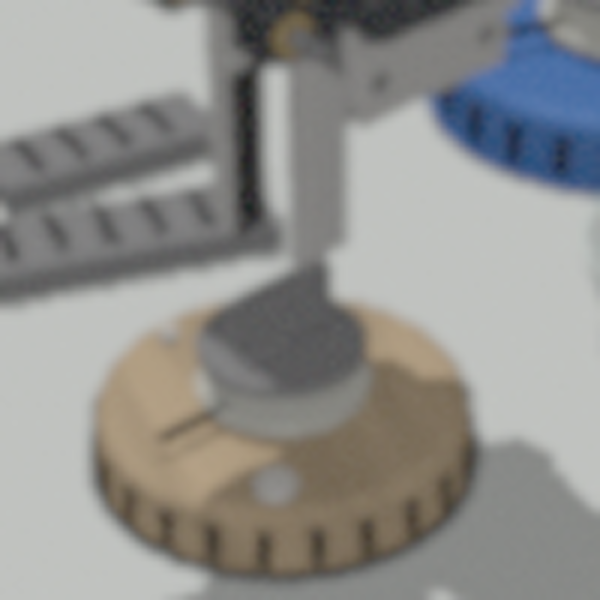

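The side view shows tips ending higher than the reported TCP implies; laterally they straddle the bar symmetrically. I'll feel downward in small steps and watch the force.

```bash
python3 -m jog '[[0,0,0.001,0,0,0,-0.36],[0,0,0.002,0,0,0,-0.36],[0,0,0.002,0,0,0,-0.36]]'
python3 -m jog '[[0,0,0.001,0,0,0,-0.36],[0,0,0.002,0,0,0,-0.36],[0,0,0.002,0,0,0,-0.36]]'
python3 - <<'E'
from h import *
i=cv2.imread("pics/wrist1.png"); cv2.imwrite("pics/w1e.png",np.clip(255*(i/255.)**.5,0,255).astype(np.uint8))
c=load("pics/wrist1.npz"); yw=.3008
for s in(1,-1):print(proj(c,[.1629+s*.0468*np.sin(yw),-.5251-s*.0468*np.cos(yw),.1778]))
E
```

```text
time_s: 3.6
ee_pos: [0.542, 0.1019, 0.0695]
eef_rot: [-3.141, -0.002, 0.343]
force: [-0.4, 0.3, 0.8]
grip_width: 0.0301
time_s: 3.9
ee_pos: [0.542, 0.1019, 0.0673]
eef_rot: [-3.141, -0.001, 0.343]
force: [-0.1, 0.4, -0.2]
grip_width: 0.0302
[390.29799045 226.56145186]
[244.70233602 226.54327344]
```

View pics/w1e.png

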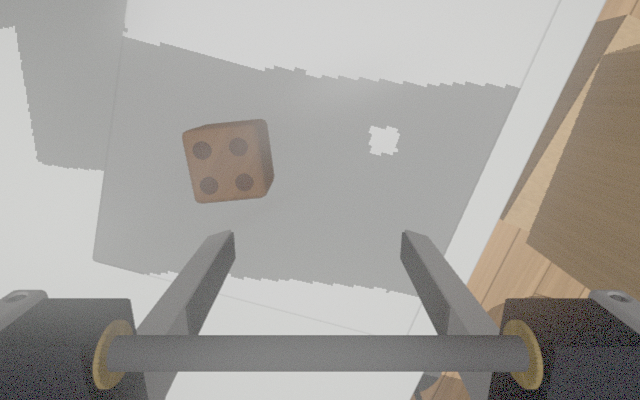

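The visible fingers end roughly 20 mm short of the stated TCP, so only touch will settle the height. I'll keep feeling down.

```bash
python3 -m jog '[[0,0,0.001,0,0,0,-0.36],[0,0,0.002,0,0,0,-0.36],[0,0,0.002,0,0,0,-0.36]]'
```

```text
time_s: 4.2
ee_pos: [0.5419, 0.1019, 0.0651]
eef_rot: [-3.141, -0.001, 0.343]
force: [-0.8, 0.1, -0.5]
grip_width: 0.0303
```

```bash
python3 -m jog '[[0,0,0.001,0,0,0,-0.36],[0,0,0.002,0,0,0,-0.36],[0,0,0.002,0,0,0,-0.36]]'
```

```text
time_s: 4.5
ee_pos: [0.5418, 0.1019, 0.0629]
eef_rot: [-3.141, -0.001, 0.343]
force: [0.1, -0.9, -0.1]
grip_width: 0.0297
```

```bash
python3 -m jog '[[0,0,0.001,0,0,0,-0.36],[0,0,0.002,0,0,0,-0.36],[0,0,0.002,0,0,0,-0.36]]'
```

```text
time_s: 4.8
ee_pos: [0.5417, 0.1019, 0.0608]
eef_rot: [-3.141, -0.001, 0.343]
force: [-1.2, -0.8, 0.3]
grip_width: 0.0299
```

```bash
python3 -m jog '[[0,0,0.001,0,0,0,-0.36],[0,0,0.002,0,0,0,-0.36],[0,0,0.002,0,0,0,-0.36]]'
```

```text
time_s: 5.1
ee_pos: [0.5416, 0.1019, 0.0586]
eef_rot: [-3.141, -0.0, 0.343]
force: [-0.1, 0.9, 0.4]
grip_width: 0.0299
```

```bash
python3 -c "
from h import *
c=snap('side','pics/side4.png')
i=cv2.imread('pics/side4.png')[150:250,250:350];i=np.clip(255*(i/255.)**.5,0,255).astype(np.uint8);cv2.imwrite('pics/s4e.png',cv2.resize(i,None,fx=6,fy=6,interpolation=cv2.INTER_CUBIC))"
```

```text
(no output)
```

View pics/s4e.png

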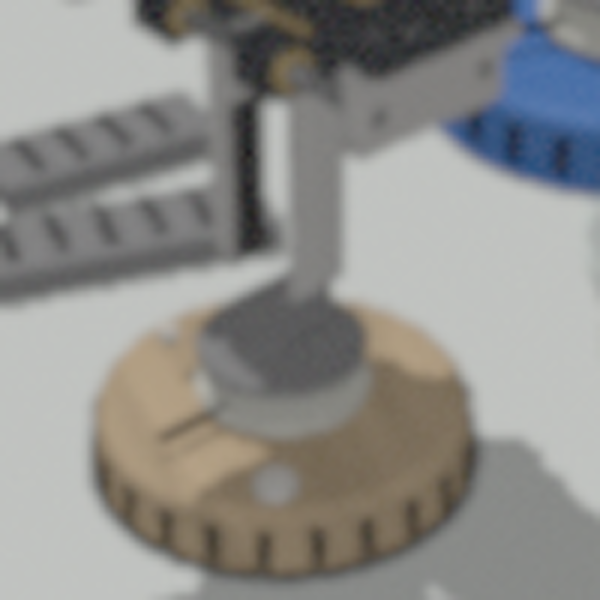

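In the view the tip still has roughly 20 mm to go to the flange, so I'll continue in small steps.

```bash
python3 -m jog '[[0,0,0.001,0,0,0,-0.36],[0,0,0.002,0,0,0,-0.36],[0,0,0.002,0,0,0,-0.36]]'
```

```text
time_s: 5.45
ee_pos: [0.5416, 0.1019, 0.0565]
eef_rot: [-3.141, -0.0, 0.343]
force: [-0.4, -0.1, 0.5]
grip_width: 0.0301
```

```bash
python3 -m jog '[[0,0,0.001,0,0,0,-0.36],[0,0,0.002,0,0,0,-0.36],[0,0,0.002,0,0,0,-0.36]]'
```

```text
time_s: 5.75
ee_pos: [0.5415, 0.1019, 0.0543]
eef_rot: [-3.141, -0.0, 0.343]
force: [0.3, 0.6, -0.6]
grip_width: 0.0302
```

```bash
python3 -m jog '[[0,0,0.001,0,0,0,-0.36],[0,0,0.002,0,0,0,-0.36],[0,0,0.002,0,0,0,-0.36]]'
```

```text
time_s: 6.05
ee_pos: [0.5414, 0.1019, 0.0522]
eef_rot: [-3.141, 0.0, 0.343]
force: [-0.1, 0.3, 0.8]
grip_width: 0.0301
```

```bash
python3 -m jog '[[0,0,0.001,0,0,0,-0.36],[0,0,0.002,0,0,0,-0.36],[0,0,0.002,0,0,0,-0.36]]'
```

```text
time_s: 6.35
ee_pos: [0.5413, 0.1019, 0.05]
eef_rot: [-3.141, 0.001, 0.343]
force: [0.4, -0.7, -0.4]
grip_width: 0.03
```

```bash
python3 -m jog '[[0,0,0.001,0,0,0,-0.36],[0,0,0.002,0,0,0,-0.36],[0,0,0.002,0,0,0,-0.36]]'
```

```text
time_s: 6.65
ee_pos: [0.5412, 0.1019, 0.0478]
eef_rot: [-3.141, 0.001, 0.343]
force: [-0.9, 0.2, -0.0]
grip_width: 0.0299
```

```bash
python3 -m jog '[[0,0,0.001,0,0,0,-0.36],[0,0,0.002,0,0,0,-0.36],[0,0,0.002,0,0,0,-0.36]]'
```

```text
time_s: 6.95
ee_pos: [0.5412, 0.1019, 0.0457]
eef_rot: [-3.141, 0.001, 0.343]
force: [0.4, 1.2, 1.5]
grip_width: 0.0303
```

```bash
python3 -m jog '[[0,0,0.001,0,0,0,-0.36],[0,0,0.001,0,0,0,-0.36]]'; python3 -c "
from h import *
c=snap('side','pics/side5.png')
i=cv2.imread('pics/side5.png')[150:250,250:350];i=np.clip(255*(i/255.)**.5,0,255).astype(np.uint8);cv2.imwrite('pics/s5e.png',cv2.resize(i,None,fx=6,fy=6,interpolation=cv2.INTER_CUBIC))
print(status.get_obs()['force'])"
```

```text
time_s: 7.15
ee_pos: [0.5411, 0.1018, 0.0445]
eef_rot: [-3.14, 0.001, 0.343]
force: [-0.7, 0.2, -0.3]
grip_width: 0.0302
[-0.39916837 -0.81251796  0.75298248]
```

View pics/s5e.png

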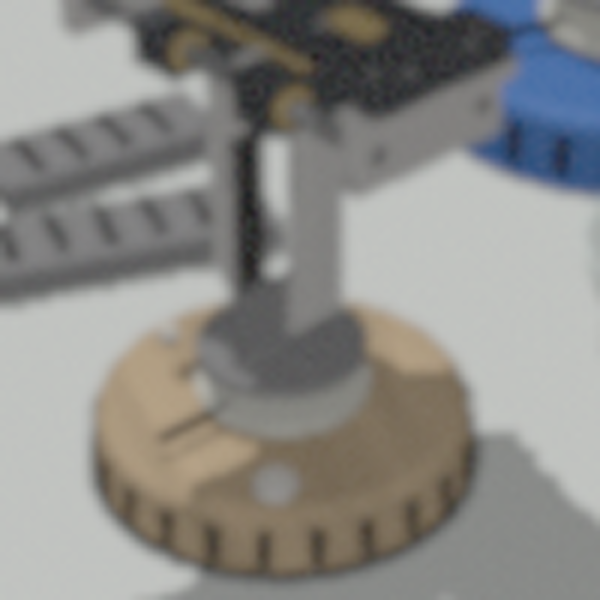

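No contact yet; about 8 mm remains visually.

```bash
python3 -m jog '[[0,0,0.001,0,0,0,-0.36],[0,0,0.002,0,0,0,-0.36],[0,0,0.002,0,0,0,-0.36]]'
```

```text
time_s: 7.5
ee_pos: [0.541, 0.1018, 0.0424]
eef_rot: [-3.14, 0.001, 0.343]
force: [-0.6, 0.7, 0.6]
grip_width: 0.0302
```

```bash
python3 -m jog '[[0,0,0.001,0,0,0,-0.36],[0,0,0.001,0,0,0,-0.36],[0,0,0.001,0,0,0,-0.36]]'
```

```text
time_s: 7.8
ee_pos: [0.541, 0.1018, 0.0414]
eef_rot: [-3.14, 0.001, 0.343]
force: [-0.6, -0.2, 0.3]
grip_width: 0.0298
```

```bash
python3 -m jog '[[0,0,0.001,0,0,0,-0.36],[0,0,0.001,0,0,0,-0.36],[0,0,0.001,0,0,0,-0.36]]'
```

```text
time_s: 8.1
ee_pos: [0.541, 0.1018, 0.0404]
eef_rot: [-3.14, 0.002, 0.343]
force: [-0.7, -0.2, 0.1]
grip_width: 0.0301
```

```bash
python3 -m jog '[[0,0,0.001,0,0,0,-0.36],[0.0005,0,0.0015,0,0,0,-0.36],[0.0005,0,0.0015,0,0,0,-0.36]]'
```

```text
time_s: 8.4
ee_pos: [0.5415, 0.102, 0.0388]
eef_rot: [-3.14, 0.002, 0.343]
force: [0.3, 0.1, 0.0]
grip_width: 0.0299
```

```bash
python3 -m jog '[[0,0,0.001,0,0,0,-0.36],[0,0,0.0015,0,0,0,-0.36],[0,0,0.0015,0,0,0,-0.36]]'
```

```text
time_s: 8.7
ee_pos: [0.5414, 0.102, 0.0372]
eef_rot: [-3.14, 0.002, 0.343]
force: [0.3, -1.0, -0.1]
grip_width: 0.03
```

```bash
python3 -m jog '[[0,0,0.001,0,0,0,-0.36],[0,0,0.001,0,0,0,-0.36],[0,0,0.001,0,0,0,-0.36]]'
```

```text
time_s: 9.0
ee_pos: [0.5414, 0.102, 0.0361]
eef_rot: [-3.14, 0.002, 0.343]
force: [-0.5, -0.2, 0.4]
grip_width: 0.0297
```

```bash
python3 -c "
from h import *
a=[]
for n,(y,x) in (('side',(150,250)),('wrist',(170,265))):
    c=snap(n,f'pics/{n}6.png')
    i=cv2.imread(f'pics/{n}6.png')[y:y+100,x:x+100];i=np.clip(255*(i/255.)**.5,0,255).astype(np.uint8);a.append(cv2.resize(i,(400,400),interpolation=cv2.INTER_CUBIC))
cv2.imwrite('pics/c6.png',np.hstack(a))"
```

```text
(no output)
```

View pics/c6.png

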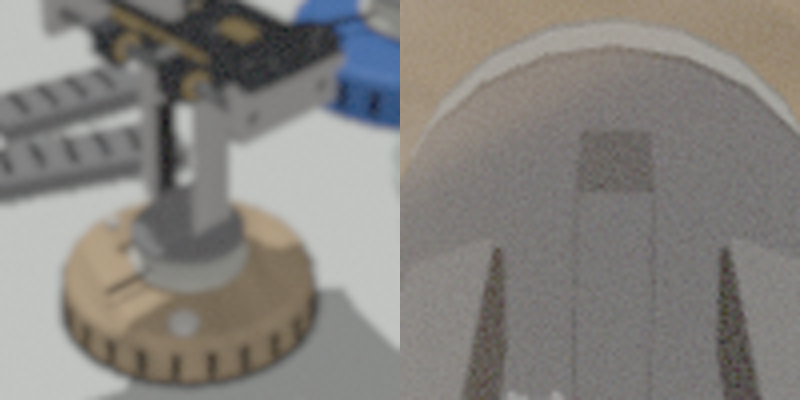

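The tips are now almost at the flange in the side view, so I'll use fine steps.

```bash
python3 -m jog '[[0,0,0.001,0,0,0,-0.36],[0,0,0.001,0,0,0,-0.36],[0,0,0.001,0,0,0,-0.36]]'
```

```text
time_s: 9.4
ee_pos: [0.5414, 0.102, 0.0352]
eef_rot: [-3.14, 0.002, 0.343]
force: [-0.4, -0.1, 0.8]
grip_width: 0.0302
```

```bash
python3 -m jog '[[0,0,0.001,0,0,0,-0.36],[0,0,0.001,0,0,0,-0.36],[0,0,0.001,0,0,0,-0.36]]'
```

```text
time_s: 9.7
ee_pos: [0.5414, 0.102, 0.0341]
eef_rot: [-3.14, 0.002, 0.343]
force: [0.1, 0.5, -0.5]
grip_width: 0.0304
```

```bash
python3 -m jog '[[0,0,0.001,0,0,0,-0.36],[0,0,0.001,0,0,0,-0.36],[0,0,0.001,0,0,0,-0.36]]'
```

```text
time_s: 10.0
ee_pos: [0.5413, 0.102, 0.0331]
eef_rot: [-3.14, 0.002, 0.343]
force: [0.4, 0.8, -0.1]
grip_width: 0.0298
```

```bash
python3 -m jog '[[0,0,0.001,0,0,0,-0.36],[0,0,0.001,0,0,0,-0.36],[0,0,0.001,0,0,0,-0.36]]'
```

```text
time_s: 10.3
ee_pos: [0.5413, 0.102, 0.0321]
eef_rot: [-3.14, 0.002, 0.343]
force: [0.1, 0.9, -0.5]
grip_width: 0.0303
```

```bash
python3 -m jog '[[0,0,0.001,0,0,0,-0.36],[0,0,0.001,0,0,0,-0.36],[0,0,0.001,0,0,0,-0.36]]'
```

```text
time_s: 10.6
ee_pos: [0.5413, 0.102, 0.031]
eef_rot: [-3.14, 0.002, 0.343]
force: [-0.0, -1.0, -0.7]
grip_width: 0.0304
```

```bash
python3 -m jog '[[0,0,0.001,0,0,0,-0.36],[0,0,0.001,0,0,0,-0.36],[0,0,0.001,0,0,0,-0.36]]'
```

```text
time_s: 10.9
ee_pos: [0.5413, 0.102, 0.03]
eef_rot: [-3.14, 0.002, 0.343]
force: [0.1, 0.2, 0.4]
grip_width: 0.0301
```

```bash
python3 -c "
from h import *
a=[]
for n,(y,x) in (('side',(150,250)),('wrist',(170,265))):
    c=snap(n,f'pics/{n}7.png')
    i=cv2.imread(f'pics/{n}7.png')[y:y+100,x:x+100];i=np.clip(255*(i/255.)**.5,0,255).astype(np.uint8);a.append(cv2.resize(i,(400,400),interpolation=cv2.INTER_CUBIC))
cv2.imwrite('pics/c7.png',np.hstack(a))"
```

```text
(no output)
```

View pics/c7.png

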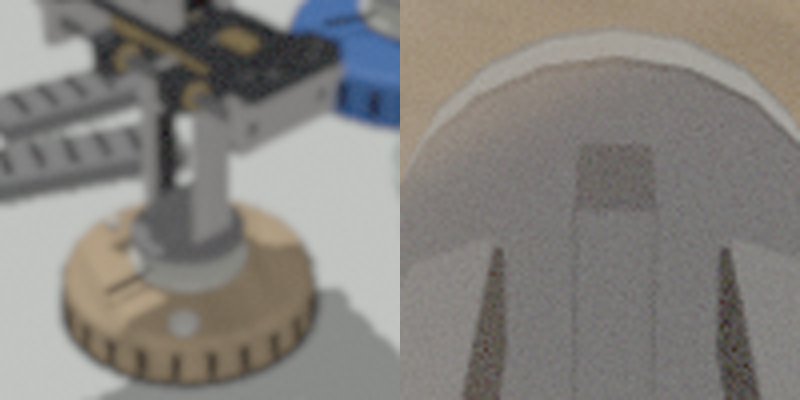

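```bash
python3 -m jog '[[0,0,0.001,0,0,0,-0.36],[0,0,0.001,0,0,0,-0.36],[0,0,0.001,0,0,0,-0.36]]'
```

```text
time_s: 11.3
ee_pos: [0.5415, 0.102, 0.0293]
eef_rot: [-3.14, 0.002, 0.343]
force: [-1.1, 0.6, 4.2]
grip_width: 0.03
```

```bash
python3 -m jog '[[0,0,0.001,0,0,0,-0.36],[0,0,0.001,0,0,0,-0.36],[0,0,0.001,0,0,0,-0.36]]'
```

```text
time_s: 11.6
ee_pos: [0.5415, 0.102, 0.0284]
eef_rot: [-3.14, 0.001, 0.343]
force: [-1.3, -0.0, 5.2]
grip_width: 0.03
```

```bash
python3 -m jog '[[0,0,0.001,0,0,0,-0.36],[0,0,0.001,0,0,0,-0.36],[0,0,0.001,0,0,0,-0.36]]'
```

```text
time_s: 11.9
ee_pos: [0.5415, 0.102, 0.0277]
eef_rot: [-3.14, 0.001, 0.343]
force: [-3.0, -0.0, 8.0]
grip_width: 0.0302
```

Contact came at a reading of about 0.0296, and force is rising about 2.5 N/mm as specified. One more step should bring it to 10 N.

```bash
python3 -m jog '[[0,0,0.001,0,0,0,-0.36],[0,0,0.001,0,0,0,-0.36],[0,0,0.001,0,0,0,-0.36]]'; python3 -c "
from h import *
print(status.get_obs()['force'])"
```

```text
time_s: 12.2
ee_pos: [0.5416, 0.102, 0.0271]
eef_rot: [-3.141, 0.001, 0.343]
force: [-3.7, -0.5, 9.0]
grip_width: 0.0301
[-3.66120441 -0.46284698  8.96957916]
```

```bash
python3 -m jog '[[0,0,0.0007,0,0,0,-0.6],[0,0,0.0007,0,0,0,-0.8],[0,0,0.0007,0,0,0,-0.9],[0,0,0.0007,0,0,0,-0.9],[0,0,0.0007,0,0,0,-0.9],[0,0,0.0007,0,0,0,-0.9]]' 25
```

```text
time_s: 12.8
ee_pos: [0.5423, 0.1021, 0.0272]
eef_rot: [-3.141, -0.001, 0.343]
force: [0.3, 0.3, 8.0]
grip_width: 0.0097
```

```bash
python3 -m jog '[[0,0,0.0012,0,0,0,-1],[0,0,0.0012,0,0,0,-1],[0,0,0.0012,0,0,0,-1],[0,0,0.0012,0,0,0,-1]]' 25; python3 -c "
from h import *
o=status.get_obs();print(o['force'],o['moment'],o['ee_pos'],o['qpos'])"
```

```text
time_s: 13.2
ee_pos: [0.5424, 0.1022, 0.0266]
eef_rot: [-3.141, -0.001, 0.343]
force: [-3.4, -0.4, 10.5]
grip_width: 0.0097
[-3.39364087 -0.39594722 10.47789691] [-0.13871293  0.77439769 -0.03474592] [0.54243333 0.10215161 0.02656862] [1.19365018e-01 4.75628761e-01 1.65952247e+00 9.17770614e-04
 1.00554774e+00 1.34643689e+00]
```

10.5 N at 3 mm of travel, matching the spring. I'll turn the first ~15° as a check.

```bash
python3 -m jog '[[0,0,0.0005,0,0,-0.04,-1],[0,0,0.0005,0,0,-0.08,-1],[0,0,0.0005,0,0,-0.12,-1],[0,0,0.0005,0,0,-0.16,-1],[0,0,0.0005,0,0,-0.16,-1]]'; python3 -c "
from h import *
o=status.get_obs();print(o['moment'])"
```

```text
time_s: 13.7
ee_pos: [0.5424, 0.1022, 0.0266]
eef_rot: [-3.141, -0.001, 0.597]
force: [-4.6, -1.0, 11.0]
grip_width: 0.0096
[-1.12242015e-01  8.47946293e-01 -3.05608021e-04]
```

```bash
python3 -m jog '[[0,0,0.0004,0,0,-0.04,-1],[0,0,0.0004,0,0,-0.08,-1],[0,0,0.0004,0,0,-0.12,-1],[0,0,0.0004,0,0,-0.16,-1],[0,0,0.0004,0,0,-0.2,-1],[0,0,0.0004,0,0,-0.24,-1],[0,0,0.0004,0,0,-0.28,-1],[0,0,0.0004,0,0,-0.31,-1],[0,0,0.0004,0,0,-0.31,-1]]'; python3 -c "
from h import *
o=status.get_obs();print(o['moment'])
a=[]
for n,(y,x) in (('side',(150,250)),('wrist',(170,265)),('top',(160,265))):
    c=snap(n,f'pics/{n}8.png')
    i=cv2.imread(f'pics/{n}8.png')
    if n=='wrist': w=i
    i=i[y:y+100,x:x+100];i=np.clip(255*(i/255.)**.5,0,255).astype(np.uint8);a.append(cv2.resize(i,(400,400),interpolation=cv2.INTER_CUBIC))
cv2.imwrite('pics/c8.png',np.hstack([a[0],a[2]]));cv2.imwrite('pics/w8.png',np.clip(255*(w/255.)**.5,0,255).astype(np.uint8))"
```

```text
time_s: 14.6
ee_pos: [0.5424, 0.1023, 0.0267]
eef_rot: [3.141, -0.001, 1.085]
force: [-5.1, 0.4, 9.4]
grip_width: 0.0098
[-0.09865879  0.83839222  0.11726751]
```

View pics/c8.png

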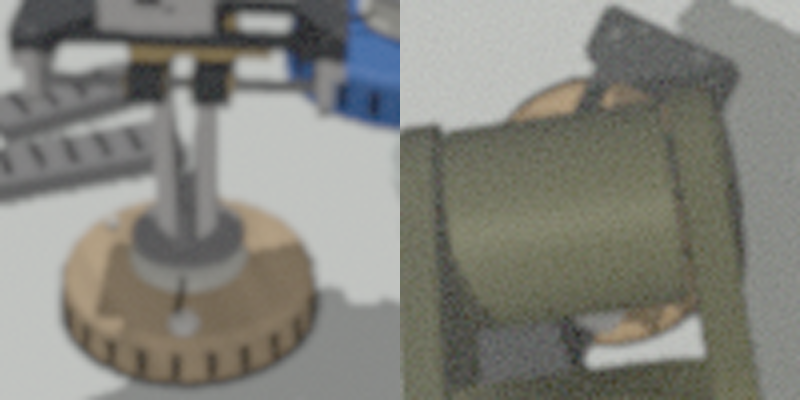

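View pics/w8.png

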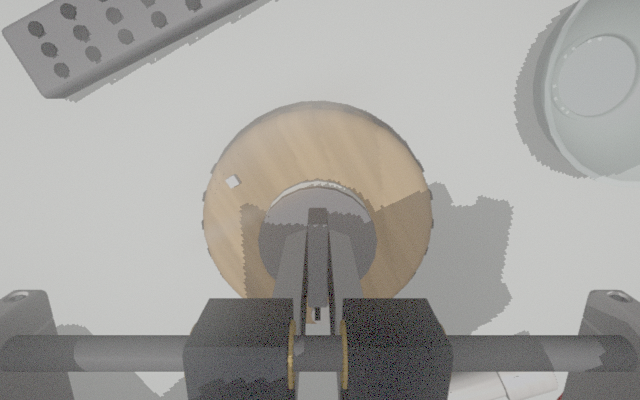

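The pointer is now just left of the wide stud in the side view (about (180,300) against (184,321)). I'll measure the rest from that view.

```bash
cat > m.py <<'E'
import sys
from h import *
f=sys.argv[1]; c=load(f"pics/{f}.npz"); im=cv2.imread(f"pics/{f}.png")
x0,y0=280,205
i=im[y0:y0+40,x0:x0+40]; i=np.clip(255*(i/255.)**.5,0,255).astype(np.uint8); i=cv2.resize(i,None,fx=15,fy=15,interpolation=cv2.INTER_CUBIC)
for a in range(-140,-90,2):
    for z,r in((.039,.06),):
        q=(proj(c,[.5418+r*np.cos(np.radians(a)),.1021+r*np.sin(np.radians(a)),z])-[x0,y0]+.5)*15
        cv2.circle(i,tuple(int(k) for k in q),2 if a%10 else 4,(0,0,255),-1)
cv2.imwrite(f"pics/{f}z.png",i)
E
python3 m.py side8
python3 - <<'E'
from h import *
c=load("pics/side1.npz")
E
```

```text
(no output)
```

View pics/side8z.png

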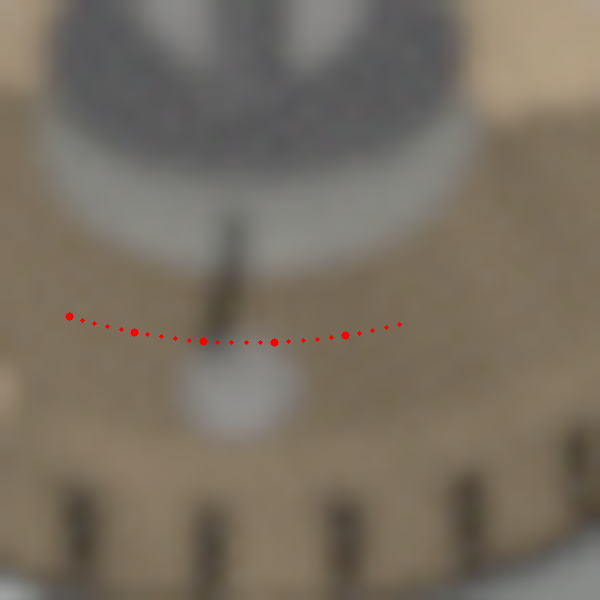

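The side view gives 3.8° remaining and my yaw plan gives 3.7°. Turning that now.

```bash
python3 -m jog '[[0,0,0.0006,0,0,-0.02,-1],[0,0,0.0006,0,0,-0.041,-1],[0,0,0.0006,0,0,-0.041,-1]]'; python3 -c "
from h import *
snap('side','pics/side9.png');snap('top','pics/top9.png')"; python3 m.py side9
```

```text
time_s: 15.05
ee_pos: [0.5423, 0.1023, 0.0266]
eef_rot: [3.141, -0.001, 1.149]
force: [-4.0, -0.9, 9.7]
grip_width: 0.0096
```

View pics/side9z.png

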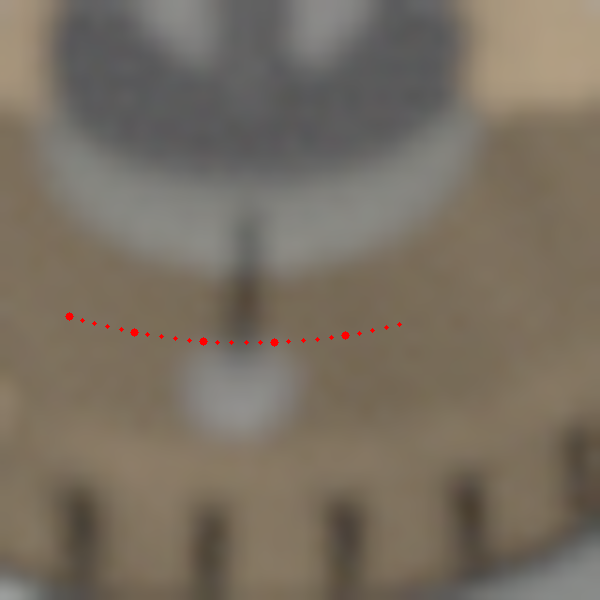

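The pointer is centred on the stud, at column 242 against 240. I'll open while still pressed, then lift straight up.

```bash
python3 -m jog '[[0,0,0.0004,0,0,0,-0.7],[0,0,0.0004,0,0,0,-0.5],[0,0,0.0004,0,0,0,-0.36],[0,0,0.0004,0,0,0,-0.36],[0,0,0.0004,0,0,0,-0.36]]'; python3 -c "
from h import *
snap('side','pics/side10.png')"; python3 m.py side10
```

```text
time_s: 15.65
ee_pos: [0.5433, 0.1023, 0.0271]
eef_rot: [3.139, -0.002, 1.148]
force: [1.7, -0.6, 8.8]
grip_width: 0.0294
```

View pics/side10z.png

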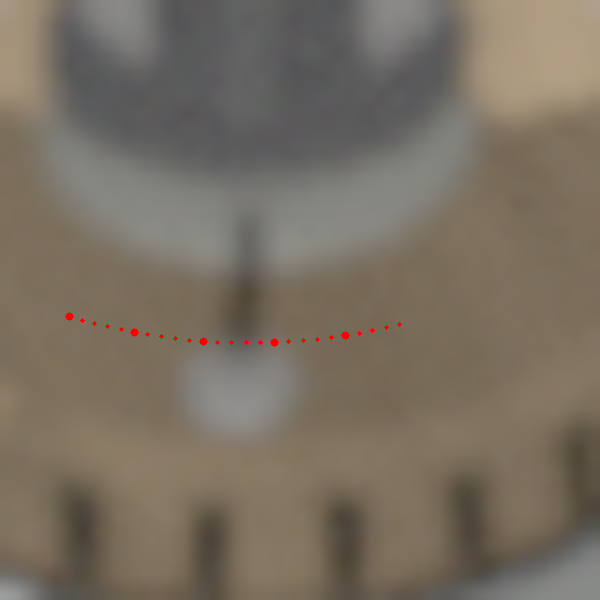

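The pointer is unchanged. Now lifting straight up, gently at first.

```bash
python3 -m jog '[[0,0,-0.002,0,0,0,-0.36],[0,0,-0.004,0,0,0,-0.36],[0,0,-0.007,0,0,0,-0.36],[0,0,-0.02,0,0,0,-0.36],[0,0,-0.05,0,0,0,-0.36],[0,0,-0.09,0,0,0,-0.36],[0,0,-0.13,0,0,0,-0.36],[0,0,-0.15,0,0,0,-0.36],[0,0,-0.15,0,0,0,-0.36]]'; python3 -m jog '[[-0.04,0,0,0,0,0,-0.36],[-0.08,0,0,0,0,0,-0.36],[-0.12,0,0,0,0,0,-0.36],[-0.14,0,0,0,0,0,-0.36],[-0.14,0,0,0,0,0,-0.36],[-0.14,0,0,0,0,0,-0.36]]'; python3 -c "
from h import *
snap('side','pics/side11.png')
for n in('top','wrist'):
    snap(n,f'pics/{n}11.png')
i=cv2.imread('pics/top11.png');cv2.imwrite('pics/t11.png',np.clip(255*(i/255.)**.5,0,255).astype(np.uint8))"; python3 m.py side11
```

```text
time_s: 16.6
ee_pos: [0.544, 0.1023, 0.181]
eef_rot: [3.134, -0.006, 1.148]
force: [-0.3, -0.3, 0.3]
grip_width: 0.0301
time_s: 17.2
ee_pos: [0.4866, -0.0252, 0.1799]
eef_rot: [3.134, -0.006, 1.148]
force: [0.1, -0.4, -0.5]
grip_width: 0.0298
```

View pics/side11z.png

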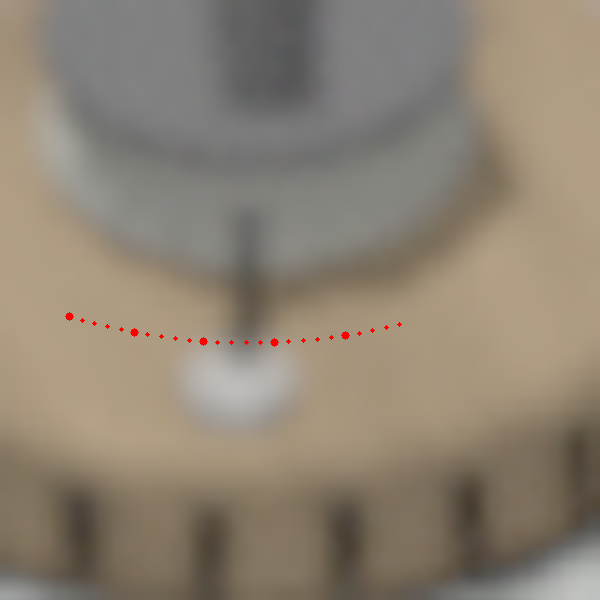

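View pics/t11.png

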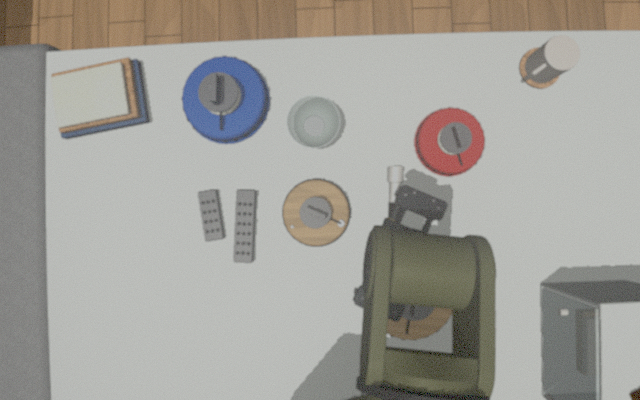

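View pics/wrist11.png

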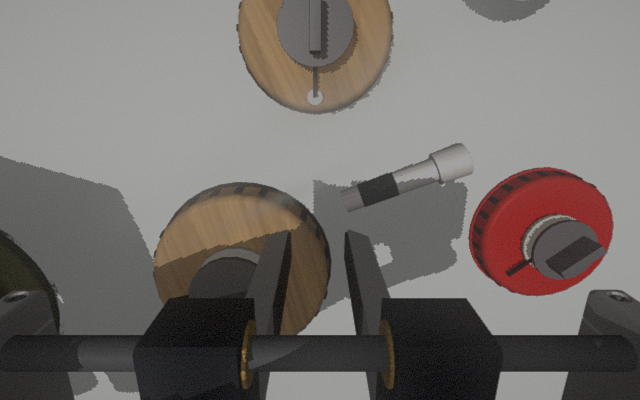

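All the views show the pointer on the wide stud, and the remotes, flashlight and bowl look unmoved. One close check of the final angle.

```bash
python3 -c "
from h import *
a=cv2.imread('pics/wrist11.png')[65:115,290:340];b=cv2.imread('pics/top11.png')[200:240,310:350]
cv2.imwrite('pics/f11.png',np.hstack([cv2.resize(k,(400,400),interpolation=cv2.INTER_CUBIC) for k in(a,b)]))"
```

```text
(no output)
```

View pics/f11.png

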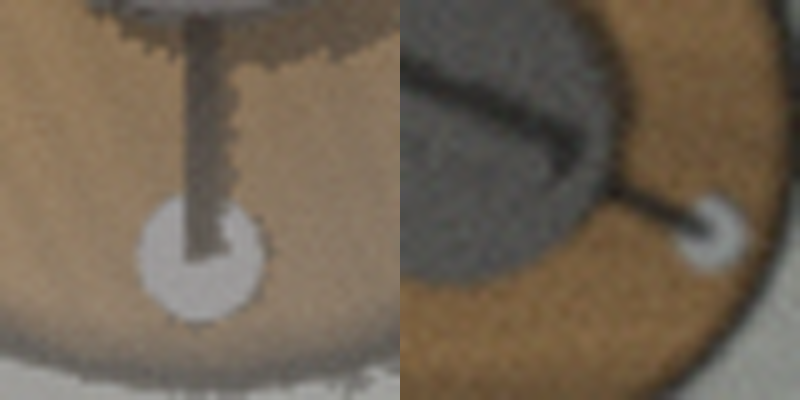

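The pointer spans columns 185–216, centre about 200, and the stud centre is at 200, so it is centred. Handing in.

```bash
python3 -c "
from h import *
print(ctrl.hand_in())"
```

```text
the job is handed in; nothing more can be done
None
```

The selector on the smaller wooden machine now points at the middle of the wide round stud, and the job is handed in at about 17 s. I pressed the knob to about 10 N (9.4–11.0 N during the turn) and gripped the bar. I turned it 46° anticlockwise seen from above, the shorter way, opened the fingers while it was still pressed, and lifted straight off.

**Final checks:**
- **Pointer:** in the last wrist close-up its centre lies on the stud's centre. The side and top views agree with this.
- **Other things:** the remotes, flashlight and bowl look unmoved. I judged this by eye and did not measure it.
- **Robot:** the arm stands clear and reads no contact force.
- **Knob release:** I did not measure the cap's height after lifting. That it sprang back up rests on the fingers being clear of it and the force at zero.

**A disagreement:** the fingers met the flange at a reported tool height of about 30 mm, although the flange was stated to be at least 46 mm up. The pictures also showed the fingertips roughly 20 mm short of the reported tool point. I went by the measured force instead. It rose about as the spring figures say, with 10.5 N at 3 mm of press.

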